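# Port up: roll the still's hexagonal manifold

### The job

On the rubber mat lies the still's manifold, the longer of the two hexagonal aluminium bars, with its wide port turned down to one side. Roll it over on the mat, one flat at a time and letting it come to rest on each flat, until the wide port faces straight up ready for the glass, and leave it lying there on the mat. Do not lift it off the mat, and leave the short hexagonal spacer where it lies.

Things in the scene. Friction and masses are not known exactly. Their poses are not given: they have to be found in the camera images.
- manifold_center (a point): Centre of the manifold (mid-height, mid-length): hexagonal aluminium bar, 44 mm across flats, 50.8 across corners, 90 long, 0.27 to 0.5 kg, lying on a flat, so 22 mm above the mat. x runs along the bar, z points straight out of the wide port: at the start 30 degrees below level, two flats from the top by the short way. Pushed level it tends to slide: carry its long side edge up and over.
- manifold_port (a point): Centre of the wide port, 22 mm from the bar's centre: a flush 23 mm steel ring with a dark 17 mm hole, in the middle of one flat. The flat opposite has a dark 10 mm hole, seen from above at the start. To roll: closed fingertips against the side edge (mid-height, 25.4 mm out) on the port's side follow a 44 mm arc about the far lower edge; past 30 degrees it falls to the next 25.4 mm flat.
- spacer_center (a point): Centre of the short spacer: the same 44 mm hexagonal aluminium bar but only 50 mm long and with no port, lying on a flat (centre 22 mm above the mat) near the left or right border of the mat. To be left alone.
- mat: Black rubber mat, fixed, 340 mm along its x, 440 mm along its y, 3 mm thick; origin at the centre of its underside, on the table top, so the mat's top is at height 3 mm. Around the manifold 95 mm from its centre are free of other things.
Mind the look-alikes: they are no part of the job. Leave any turquoise or yellow look-alike of the part that bears manifold_center alone.

How it is judged (in metres and radians):
On the way:
1. the manifold rests on the flat before the last, its port one flat short of the top (60 degrees from straight up, within 10) (angle between manifold_center's own z axis and vertical between 0.873 and 1.222 rad and angular speed of manifold below 0.5 rad/s), for 0.2 s.
At the end, for the whole second after the job is handed in: The manifold lies still on a flat on the mat (its centre over the mat and 12 to 32 mm above the mat's top) with the wide port facing up within 10 degrees (angle between manifold_center's own z axis and vertical below 0.175 rad and z of manifold_center in the frame of mat between 0.015 and 0.035 m and x of manifold_center in the frame of mat between -0.17 and 0.17 m and y of manifold_center in the frame of mat between -0.22 and 0.22 m and linear speed of manifold below 0.02 m/s and angular speed of manifold below 0.2 rad/s); the robot touches nothing.
It fails at once if the manifold was lifted off the mat (its centre more than 30 mm above where it rests) (z of manifold_center in the frame of mat above 0.055 m).
It fails at once if the short spacer was moved by more than 20 mm (distance of spacer_center from where it was at the start of the episode above 0.02 m).
It also fails if it takes over 45 s, if anything falls off the work surface, if the arm or the gripper's body presses on something with over 40 N, if the wrist force passes 120 N, or if a joint passes its speed limit or range.

### The arm

A 6-joint arm with a two-finger parallel gripper is mounted at the origin on the work surface. World frame = base frame: x ahead of the robot, y to its left, z up, the work surface at z = 0. Lengths are in m, angles in degrees, forces in N, time in s.
With the tool pointing down it reaches from about 0.275 to 0.85 m from the base axis. Payload 19 kg.
Tool frame: the origin (TCP) lies on the front face of the gripper's body, between the roots of the fingers; the fingertips stand 73 mm ahead of it and the grasp point (between the pads) lies 54 mm ahead of it; z points along the fingers, x is the direction in which the jaws open and shut, and the axes are right-handed (so a half turn about z gives the same grasp; the last joint's range is limited). The gripper opens to 85 mm and grips with 20 to 120 N. Pads are 22 mm wide; open, the fingers measure 114 mm over their backs; the gripper's body (76 mm by 85 mm) begins 54 mm behind the grasp point. The pads swing forward as they close: fully open they stand 13 mm farther back than shut.
Start: joints at [-83.423, 8.623, 82.357, -0, 89.026, -7.678], TCP at [0.142, -0.557, 0.304] pointing down, gripper open.
Joint ranges: [-160.23, 160.23], [-39.13, 120.54], [6.94, 153.29], [-79.49, 259.48], [9.18, 160.14], [-161.06, 161.06]. Speed limits (degrees/s): [108.29, 108.29, 127.2, 172.46, 172.46, 172.46].

### API

Orientations are given as a 3x3 rotation matrix whose columns are the frame's x, y, z axes.
In Python, from station import arm gives the robot as it stands. The module is installed in compiled form; this text tells all that it offers.
- The arm moves only by the tool jog_arm, never from a script. Its argument "deltas" is text: rows parted by semicolons, each of 7 numbers parted by spaces: the turn, a rotation vector about the tool's x, y, z in units of 5 degrees (1.0 is 5 degrees), then the shift along the tool's x, y, z in units of 30 mm (1.0 is 30 mm), then the opening, from -1 (shut) to 1 (fully open). A call has 1 to 8 rows; each row shifts and turns the commanded pose from where the row before left it, along the tool's axes as they then stand; what a row does not reach is not made up. A row lasts 1/12 s, in which the tool goes at most 41.7 mm and 7.16 degrees, less where a joint would pass 70% of its speed; a pose out of reach is approached as far as the arm can. A call is refused whole if a number of a shift passes 1 or a number of a turn 1, either way. A call with a gripper value outside its range is refused whole. The fingers move at their own pace and stop on an object; "force" is the grip in N (left out, the last holds). Time passes only in rows, so rows that do not move let the fingers close. It gives the time, the measured TCP pose, the force and the opening at its end, in the units of the state.
- arm.get_obs(): the state, without advancing time (a new reading comes with each control period).
- arm.camera(name): name is "side" or "top" or "wrist"; returns (picture, depth): 384x512x3 uint8, red, green, blue; 384x512 float32, m along the optical axis (not along the pixel's ray), 0 where there is no reading.
- arm.calibration(name): a dict with "mtx" (3x3 intrinsics, pixels), "R" (3x3) and "t" (3): a world point X has camera coordinates R X + t; the wrist camera has in their place "tool_from_camera" (4x4, takes a point from camera to tool coordinates, whose origin is the TCP and whose axes are the tool frame's). Camera axes: x right, y down, z forward; pixel columns grow to the right and rows downward; lengths in m; the calibration is good to about 2 mm. The wrist camera is an equidistant fisheye: a pixel r from the principal point sees the ray r / f radians off the axis. A picture is of the moment at which its call begins: read the wrist's pose just before it. calibration takes no time and is no camera call.
- arm.close_job(): hands the job in, once; it reports no verdict.
Trained networks look in the newest picture that a camera, given by its name, has taken for a name from the list of things; names that differ only in an ending like _2 or _b are one class to them, and where a whole thing is asked for, a point or a joint stands for the part that bears it (a point fixed in the world has none). Each returns a list of dicts, best first, with "score" (0 to 1); they miss things now and then, are a little off and sometimes report something else, mostly with a low value. They report only what shows in the picture. A call takes as long as a camera call. They do not tell look-alikes from the thing itself.
- arm.silhouettes(camera, name): "pixels" (384x512 bool, what is visible of it) and "box" ([left, top, width, height] as shares, 0 to 1, of the picture: columns of its width, rows of its height, round what is visible of it).
- arm.pinpoint(camera, name): "location" ([column, row] as shares, 0 to 1, of the picture: columns of its width, rows of its height: a listed point, or the origin of a listed thing).
The state is a dict: "time": time; "joints": joint angles; "joint_velocities": joint speeds; "joint_efforts": joint torques, N m; "ee_pos": TCP position; "eef_rot": TCP orientation; "wrist_force": force on the tool from outside, world axes, zero at the start; "ft_torque": the same for the moment, N m; "opening": finger opening in m.
Only numpy, scipy, OpenCV 4.12 (cv2) and the standard library are available. Lean on these libraries where they do the work, as an engineer would, in place of code of your own. Each camera call takes 0.05 s, during which the arm holds its last target. There are 200 camera calls.

## Working session

There is one attempt and no reset: what is moved stays moved. The work goes in short steps, Python scripts to look and compute and a tool call to move; the robot and the scene stay as the last step left them, time stands still between calls to the robot, and variables do not carry over. Pictures are saved under pics/ and viewed, about 8 in all and at most 12, crops included, and the job is handed in when it is done.

Besides the shell and the picture viewer there is one more tool, called as name(argument=value, ...) on one line, values as JSON. jog_arm: Moves the arm, as the interface text tells. Its arguments: {"type":"object","properties":{"deltas":{"type":"string"},"force":{"type":"number"}},"required":["deltas"]}

```bash
mkdir -p pics; cat > h.py <<'E'
import numpy as np, cv2
from station import arm
def snap(n,f=None):
    p,d=arm.camera(n)
    if f: cv2.imwrite('pics/'+f,cv2.cvtColor(p,cv2.COLOR_RGB2BGR))
    return p,d
def world(n,u,v,d):
    c=arm.calibration(n);K=c['mtx'];R=np.array(c['R']);t=np.array(c['t'])
    X=np.stack([(u-K[0][2])/K[0][0]*d,(v-K[1][2])/K[1][1]*d,d],-1)
    return (X-t)@R
E
python3 - <<'E'
from h import *
o=arm.get_obs();print(o['time'],o['ee_pos'],o['eef_rot'])
for n in('top','side'):
    p,d=snap(n,n+'0.png')
    c=arm.calibration(n);print(n,c['mtx'],(-np.array(c['R']).T@c['t']))
    for nm in('manifold_center','spacer_center','manifold_port'):
        for s in arm.pinpoint(n,nm):
            l=s['location'];u,v=l[0]*512,l[1]*384;dd=d[int(v),int(u)]
            print(n,nm,s['score'],u,v,world(n,u,v,dd))
    for s in arm.pinpoint(n,'mat'):print('mat',s)
a=cv2.imread('pics/top0.png');b=cv2.imread('pics/side0.png')
cv2.imwrite('pics/both0.png',np.hstack([a,b])[:, :])
E
```

```text
0.0 [ 0.14154701 -0.55714849  0.30329116] [[ 2.46251803e-01 -9.69205878e-01 -1.25014853e-04]
 [-9.69205155e-01 -2.46251774e-01  1.19627135e-03]
 [-1.19021835e-03 -1.73418936e-04 -9.99999277e-01]]
top [[375.90448518   0.         248.38300718]
 [  0.         375.90448518 188.00574365]
 [  0.           0.           1.        ]] [ 0.543962   -0.01123425  0.82395516]
top manifold_center 0.69 164.5056 236.5824 [0.54998064 0.18212974 0.04425377]
top manifold_center 0.66 344.8832 128.2176 [ 0.77396557 -0.19915     0.04436142]
top manifold_center 0.59 327.4752 245.18399999999997 [ 0.52882427 -0.1519597   0.04859761]
top manifold_center 0.44 319.2832 241.6128 [ 0.53617624 -0.13574223  0.04814107]
top spacer_center 0.76 241.1008 228.21120000000002 [0.56525822 0.02327374 0.04609696]
top manifold_port 0.91 325.9904 256.01279999999997 [ 0.50627386 -0.15162761  0.02875627]
top manifold_port 0.77 171.9808 227.48160000000001 [0.56909723 0.17093995 0.02645489]
top manifold_port 0.62 337.92 135.01440000000002 [ 0.76450962 -0.18790605  0.02585518]
top manifold_port 0.36 322.5088 243.6096 [ 0.53205095 -0
[... 152 characters left out ...]
99249661]
 [  0.           0.           1.        ]] [0.55876079 0.73427874 0.50105318]
side manifold_center 0.86 311.296 271.104 [0.55315142 0.20678443 0.04346369]
side manifold_center 0.83 325.376 169.8048 [ 0.53274562 -0.11195201  0.04613823]
side manifold_center 0.61 221.5936 156.5184 [ 0.76904263 -0.18100771  0.03092529]
side spacer_center 0.85 304.5888 208.81919999999997 [0.57008864 0.03613067 0.04271558]
side manifold_port 0.96 299.776 272.4096 [0.57017783 0.21394583 0.04550264]
side manifold_port 0.94 223.6928 161.8176 [ 0.76534015 -0.18310489  0.01629156]
side manifold_port 0.63 334.7968 174.1824 [ 0.51198193 -0.1222499   0.0311176 ]
mat {'location': [0.6322, 0.4693], 'score': 0.65}
```

View pics/top0.png

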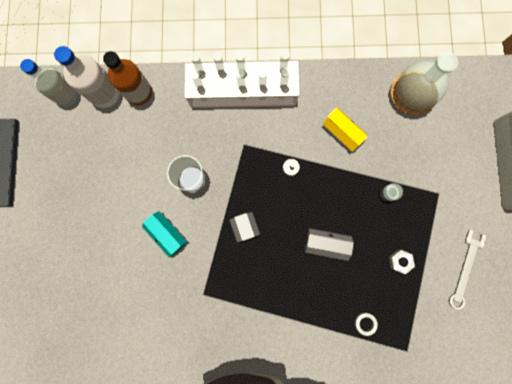

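View pics/side0.png

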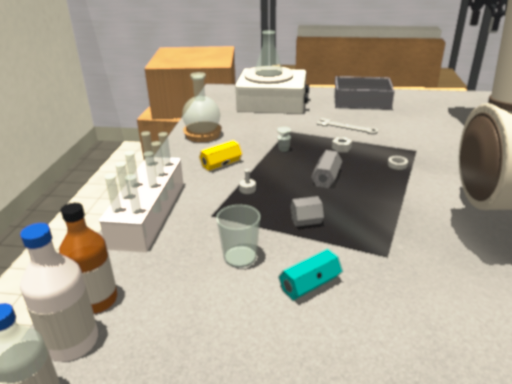

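The top view shows these candidates:
- (329,243): grey manifold.
- (245,227): grey spacer, the short one.
- (165,234): turquoise look-alike.
- (345,129): yellow look-alike.

I choose the grey long bar at (329,243). Its small dark hole seems to be on the far (+x) upper flat at about (331,235), which would put the port on the −x side, facing the robot. I'll check that in a close crop and measure the pose.

```bash
python3 - <<'E'
from h import *
p,d=snap('top')
U,V=np.meshgrid(np.arange(512),np.arange(384));W=world('top',U,V,d)
m=(U>295)&(U<365)&(V>220)&(V<268)&(d>0)
print('mat z',np.median(W[m&(W[...,2]<.012)][:,2]))
s=m&(W[...,2]>.041);P=W[s]
print(len(P),'top z',np.median(P[:,2]))
r=cv2.minAreaRect((P[:,:2]*1000).astype(np.float32));print('top flat rect',r,cv2.boxPoints(r))
b=m&(W[...,2]>.015);r=cv2.minAreaRect((W[b][:,:2]*1000).astype(np.float32));print('all rect',r)
for n in arm.silhouettes('top','manifold_center'):
    q=n['pixels'];Q=W[q&(W[...,2]>.041)]
    print(n['score'],q.sum(),np.round(n['box'],3)*[512,384,512,384], len(Q) and Q.mean(0))
ps,_=snap('side')
a=cv2.resize(cv2.cvtColor(p[215:275,290:370],4),None,fx=5,fy=5,interpolation=cv2.INTER_CUBIC)
c=cv2.resize(cv2.cvtColor(ps[140:200,290:370],4),None,fx=5,fy=5,interpolation=cv2.INTER_CUBIC)
cv2.imwrite('pics/c1.png',np.hstack([a,c]))
E
```

```text
mat z 0.003370652648994288
726 top z 0.046986463862798644
top flat rect ((530.1487426757812, -157.35134887695312), (90.41838073730469, 35.84092712402344), 78.66145324707031) [[ 503.68967 -198.1549 ]
 [ 538.83105 -205.20145]
 [ 556.6078  -116.54779]
 [ 521.46643 -109.50125]]
all rect ((529.6880493164062, -157.19290161132812), (91.4613265991211, 50.58988571166992), 78.72422790527344)
0.86 1117 [304.64  230.4    47.104  28.8  ] [ 0.52963743 -0.15633341  0.04991272]
0.81 1053 [143.36  211.584  40.96   45.312] [0.55416506 0.18512241 0.05337496]
0.61 922 [324.608 109.056  40.96   40.32 ] [ 0.77524113 -0.20246404  0.04840312]
```

View pics/c1.png

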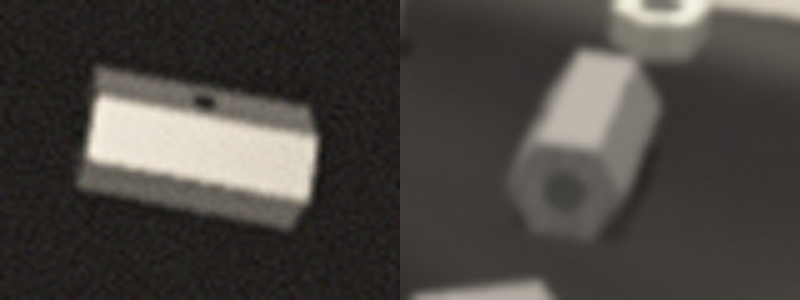

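The crop confirms it: the small 10 mm hole at crop (205,100) is on the far upper flat, so the port is on the robot side, facing down. The bar rolls away from the robot along n≈(0.98,−0.20). I'll slip the closed fingers, tilted 30°, under the near side edge and carry it over.

```bash
cat >> h.py <<'E'
from scipy.spatial.transform import Rotation as Ro
def frame(yaw,tilt):
    a=np.array([np.cos(yaw),np.sin(yaw),0]);n=np.array([a[1],-a[0],0])
    z=np.sin(tilt)*n+np.array([0,0,-np.cos(tilt)]);x=-a
    return np.stack([x,np.cross(z,x),z],1),n
def plan(tip,yaw,tilt):
    "tip = wanted world position of the front lower fingertip corner"
    T,n=frame(yaw,np.radians(tilt)); o=arm.get_obs();R=np.array(o['eef_rot']);p=o['ee_pos']
    tcp=np.array(tip)-T@[0,-.011,.073]
    rv=Ro.from_matrix(R.T@T).as_rotvec(degrees=True)/5
    print('t',o['time'],'tcp',np.round(p,4),'->',np.round(tcp,4),'tipnow',np.round(p+R@[0,-.011,.073],4),'F',np.round(o['wrist_force'],1))
    print('turn',np.round(rv,2),'shift if before turn',np.round(R.T@(tcp-p)/.03,2),'after turn',np.round(T.T@(tcp-p)/.03,2))
E
cat > p.py <<'E'
import sys
from h import *
# args: cx cy yawdeg u(along n from centre) z tilt
cx,cy,yw,u,z,ti=map(float,sys.argv[1:]);_,n=frame(np.radians(yw),0)
plan(np.array([cx,cy,0])+u*n+[0,0,z],np.radians(yw),ti)
E
python3 p.py .530 -.157 78.7 -.070 .08 30
```

```text
t 0.65 tcp [ 0.1416 -0.5573  0.3039] -> [ 0.4162 -0.1343  0.1377] tipnow [ 0.1522 -0.5546  0.2309] F [ 0.3 -0.4 -0.2]
turn [5.9  1.34 4.99] shift if before turn [-11.41 -12.35   5.54] after turn [-15.62  -2.61   7.9 ]
```

jog_arm(deltas="0 0 0 -0.8 -0.88 0 -1;0 0 0 -0.8 -0.88 0 -1;0 0 0 -0.8 -0.88 0 -1;0 0 0 -0.8 -0.88 0 -1;0 0 0 -0.8 -0.88 0 -1;0 0 0 -0.8 -0.88 0 -1;0 0 0 -0.8 -0.88 0 -1;0 0 0 -0.8 -0.88 0 -1", force=40)

```text
time: 1.32
ee_pos: [0.2995, -0.3176, 0.3041]
eef_rot: [[0.246, -0.969, 0.0], [-0.969, -0.246, -0.0], [0.0, -0.0, -1.0]]
wrist_force: [0.6, -0.7, 1.1]
opening: -0.0
```

jog_arm(deltas="0 0 0 -0.8 -0.88 0.4 -1;0 0 0 -0.8 -0.88 0.4 -1;0 0 0 -0.8 -0.88 0.4 -1;0 0 0 -0.8 -0.88 0.4 -1;0 0 0 -0.8 -0.88 0.4 -1;0 0 0 -0.8 -0.88 0.4 -1;0 0 0 0 0 0 -1")

```text
time: 1.9
ee_pos: [0.4186, -0.136, 0.23]
eef_rot: [[0.25, -0.968, -0.001], [-0.968, -0.25, 0.002], [-0.003, 0.001, -1.0]]
wrist_force: [-1.0, -0.6, -1.3]
opening: -0.0001
```

jog_arm(deltas="0.84 0.19 0.71 0 0 0 -1;0.84 0.19 0.71 0 0 0 -1;0.84 0.19 0.71 0 0 0 -1;0.84 0.19 0.71 0 0 0 -1;0.84 0.19 0.71 0 0 0 -1;0.84 0.19 0.71 0 0 0 -1;0.84 0.19 0.71 0 0 0 -1;0 0 0 0 0 0 -1")

```text
time: 2.57
ee_pos: [0.4161, -0.1402, 0.2315]
eef_rot: [[-0.197, -0.848, 0.492], [-0.98, 0.171, -0.098], [-0.001, -0.501, -0.865]]
wrist_force: [-0.8, 1.0, -0.9]
opening: -0.0
```

```bash
python3 p.py .530 -.157 78.7 -.045 .014 30
```

```text
t 2.5667 tcp [ 0.4161 -0.1402  0.2315] -> [ 0.4407 -0.1392  0.0717] tipnow [ 0.4614 -0.1493  0.1738] F [-0.8  1.  -0.9]
turn [-0.02 -0.   -0.02] shift if before turn [-0.19  1.98  5.01] after turn [-0.2   1.97  5.01]
```

jog_arm(deltas="0 0 0 -0.03 0.33 0.82 -1;0 0 0 -0.03 0.33 0.82 -1;0 0 0 -0.03 0.33 0.82 -1;0 0 0 -0.03 0.33 0.82 -1;0 0 0 -0.03 0.33 0.82 -1;0 0 0 -0.03 0.33 0.82 -1;0 0 0 0 0 0 -1")

```text
time: 3.15
ee_pos: [0.4397, -0.1392, 0.071]
eef_rot: [[-0.192, -0.853, 0.485], [-0.981, 0.167, -0.094], [-0.001, -0.494, -0.869]]
wrist_force: [-0.4, 0.3, -1.1]
opening: -0.0004
```

```bash
python3 - <<'E'
from h import *
p,d=snap('top');q,_=snap('side')
a=cv2.resize(cv2.cvtColor(p[205:285,280:380],4),None,fx=4,fy=4,interpolation=cv2.INTER_CUBIC)
c=cv2.resize(cv2.cvtColor(q[130:210,280:380],4),None,fx=4,fy=4,interpolation=cv2.INTER_CUBIC)
cv2.imwrite('pics/c2.png',np.hstack([a,c]))
E
python3 p.py .530 -.157 78.7 -.022 .015 30
```

```text
t 3.25 tcp [ 0.4399 -0.1394  0.0738] -> [ 0.4633 -0.1437  0.0727] tipnow [ 0.4848 -0.1481  0.0158] F [ 0.3 -0.5  0.2]
turn [0.06 0.03 0.04] shift if before turn [-0.01 -0.67  0.42] after turn [-0.01 -0.67  0.43]
```

View pics/c2.png

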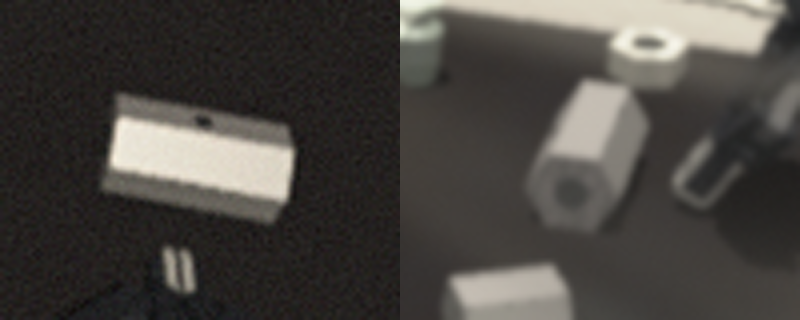

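The tip is laterally centred on the bar, at about crop (180,270), and 28 mm short of contact. The bar hasn't been touched. I'll lower it a little and then close in.

jog_arm(deltas="0 0 0 0 0.067 0.115 -1;0 0 0 0 -0.13 0.075 -1;0 0 0 0 -0.13 0.075 -1;0 0 0 0 -0.13 0.075 -1;0 0 0 0 -0.13 0.075 -1;0 0 0 0 -0.13 0.075 -1;0 0 0 0 -0.13 0.075 -1;0 0 0 0 0 0 -1")

```text
time: 3.92
ee_pos: [0.467, -0.145, 0.0704]
eef_rot: [[-0.194, -0.85, 0.489], [-0.981, 0.168, -0.097], [0.0, -0.499, -0.867]]
wrist_force: [-0.3, -0.6, -0.5]
opening: 0.0002
```

```bash
python3 - <<'E'
from h import *
p,d=snap('top');q,_=snap('side')
a=cv2.resize(cv2.cvtColor(p[205:285,280:380],4),None,fx=4,fy=4,interpolation=cv2.INTER_CUBIC)
c=cv2.resize(cv2.cvtColor(q[130:210,280:380],4),None,fx=4,fy=4,interpolation=cv2.INTER_CUBIC)
cv2.imwrite('pics/c3.png',np.hstack([a,c]))
E
python3 p.py .530 -.157 78.7 -.022 .012 30
```

```text
t 4.0167 tcp [ 0.4663 -0.1448  0.0702] -> [ 0.4633 -0.1437  0.0697] tipnow [ 0.5113 -0.1537  0.0124] F [ 0.7  0.1 -0.2]
turn [0.02 0.01 0.02] shift if before turn [-0.02  0.1  -0.04] after turn [-0.02  0.1  -0.04]
```

View pics/c3.png

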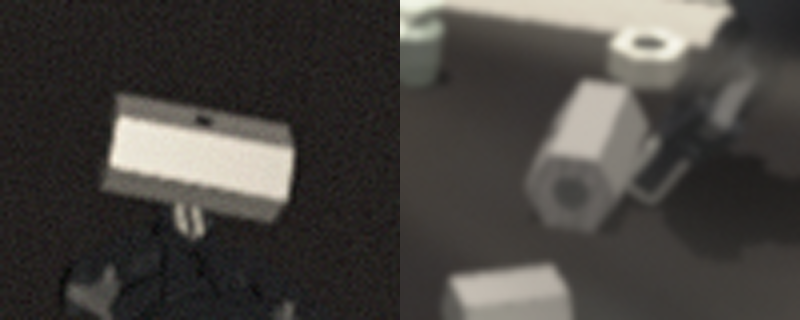

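The tip is now just under the near side edge, at side crop (645,175), and there's no contact force yet. I'll start the arc.

jog_arm(deltas="0 0 0 0 -0.1 0.02 -1;0 0 0 0 -0.072 -0.058 -1;0 0 0 0 -0.072 -0.058 -1;0 0 0 0 -0.072 -0.058 -1;0 0 0 0 -0.08 -0.046 -1;0 0 0 0 -0.08 -0.046 -1;0 0 0 0 0 0 -1")

```text
time: 4.6
ee_pos: [0.4752, -0.1468, 0.0846]
eef_rot: [[-0.194, -0.85, 0.49], [-0.981, 0.168, -0.097], [0.001, -0.499, -0.866]]
wrist_force: [-0.3, -0.0, 0.3]
opening: 0.0001
```

```bash
python3 - <<'E'
from h import *
p,d=snap('top');q,_=snap('side')
a=cv2.resize(cv2.cvtColor(p[205:285,280:380],4),None,fx=4,fy=4,interpolation=cv2.INTER_CUBIC)
c=cv2.resize(cv2.cvtColor(q[130:210,280:380],4),None,fx=4,fy=4,interpolation=cv2.INTER_CUBIC)
cv2.imwrite('pics/c4.png',np.hstack([a,c]))
E
python3 p.py .530 -.157 78.7 -.022 .012 30
```

```text
t 4.7 tcp [ 0.4749 -0.1466  0.084 ] -> [ 0.4633 -0.1437  0.0697] tipnow [ 0.5199 -0.1555  0.0262] F [-0.2 -0.6 -0.4]
turn [0.02 0.01 0.02] shift if before turn [-0.02  0.58  0.21] after turn [-0.02  0.58  0.21]
```

View pics/c4.png

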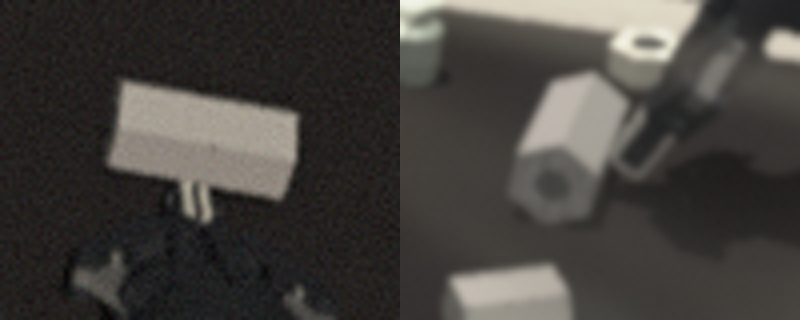

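The bar is tilted about 25–30° about its far edge with no sliding. I'll ease it past balance and stop.

jog_arm(deltas="0 0 0 0 -0.06 -0.022 -1;0 0 0 0 -0.06 -0.022 -1;0 0 0 0 -0.06 -0.015 -1;0 0 0 0 -0.06 -0.015 -1;0 0 0 0 0 0 -1;0 0 0 0 0 0 -1;0 0 0 0 0 0 -1;0 0 0 0 0 0 -1")

```text
time: 5.37
ee_pos: [0.4797, -0.1475, 0.0892]
eef_rot: [[-0.194, -0.851, 0.489], [-0.981, 0.168, -0.097], [0.0, -0.498, -0.867]]
wrist_force: [0.1, 0.1, -0.2]
opening: -0.0001
```

```bash
cat > look.py <<'E'
import sys
from h import *
p,d=snap('top');q,_=snap('side')
a=cv2.resize(cv2.cvtColor(p[205:285,280:380],4),None,fx=4,fy=4,interpolation=cv2.INTER_CUBIC)
c=cv2.resize(cv2.cvtColor(q[130:210,280:380],4),None,fx=4,fy=4,interpolation=cv2.INTER_CUBIC)
cv2.imwrite('pics/'+sys.argv[1],np.hstack([a,c]))
U,V=np.meshgrid(np.arange(512),np.arange(384));W=world('top',U,V,d)
m=(U>295)&(U<365)&(V>210)&(V<252)&(d>0)&(W[...,2]>.041)&(W[...,2]<.06)&(p.sum(2)>270)
P=W[m];r=cv2.minAreaRect((P[:,:2]*1000).astype(np.float32));print(len(P),'z',np.percentile(P[:,2],[5,50,95]),r)
for n in('top','side'):
    for s in arm.pinpoint(n,'manifold_port')[:3]:print(n,s['score'],np.array(s['location'])*[512,384])
E
python3 look.py c5.png;python3 p.py .530 -.157 78.7 -.022 .012 30
```

```text
719 z [0.04268088 0.04743246 0.04966959] ((544.792724609375, -160.277587890625), (90.1118392944336, 58.69102096557617), 78.69786834716797)
top 0.91 [173.312  226.7904]
top 0.74 [330.1888 241.3824]
top 0.58 [340.7872 135.7824]
side 0.85 [301.4144 272.2176]
side 0.73 [222.208  162.0096]
side 0.56 [318.9248 163.8912]
t 5.5667 tcp [ 0.4798 -0.1475  0.0893] -> [ 0.4633 -0.1437  0.0697] tipnow [ 0.5248 -0.1564  0.0315] F [-0.3 -0.2  0.6]
turn [0.02 0.01 0.02] shift if before turn [-0.02  0.81  0.28] after turn [-0.02  0.81  0.28]
```

View pics/c5.png

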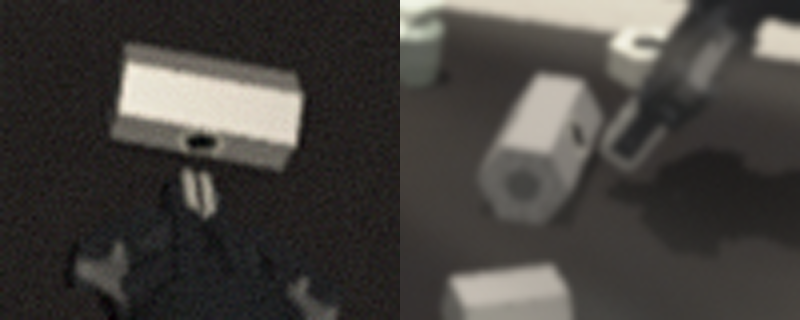

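It has come to rest on the next flat, with the port ring visible at top crop (200,140) on the near upper flat. I'll lower the tip behind the bar and re-measure.

jog_arm(deltas="0 0 0 0 0.079 0.137 -1;0 0 0 0 0.079 0.137 -1;0 0 0 0 0.079 0.137 -1;0 0 0 0 0.079 0.137 -1;0 0 0 0 0 0 -1")

```text
time: 5.98
ee_pos: [0.4798, -0.1475, 0.0697]
eef_rot: [[-0.194, -0.85, 0.489], [-0.981, 0.168, -0.097], [-0.0, -0.498, -0.867]]
wrist_force: [-4.3, 1.5, 5.9]
opening: 0.0001
```

```bash
python3 - <<'E'
from h import *
p,d=snap('top')
U,V=np.meshgrid(np.arange(512),np.arange(384));W=world('top',U,V,d)
m=(U>295)&(U<365)&(V>210)&(V<255)&(d>0)&(W[...,2]>.041)&(W[...,2]<.06)
k,l,s,_=cv2.connectedComponentsWithStats(m.astype(np.uint8));i=1+np.argmax(s[1:,4])
m=cv2.morphologyEx((l==i).astype(np.uint8),cv2.MORPH_OPEN,np.ones((7,7)))>0
P=W[m];print(len(P),cv2.minAreaRect((P[:,:2]*1000).astype(np.float32)))
E
python3 p.py .5565 -.1623 78.7 -.022 .012 30
```

```text
665 ((556.1317138671875, -162.64219665527344), (90.3411865234375, 33.354618072509766), 79.05529022216797)
t 6.0333 tcp [ 0.4798 -0.1475  0.0698] -> [ 0.4898 -0.149   0.0697] tipnow [ 0.5248 -0.1564  0.012 ] F [-1.9 -0.3  2.8]
turn [0.02 0.01 0.02] shift if before turn [-0.02 -0.29  0.17] after turn [-0.02 -0.29  0.17]
```

jog_arm(deltas="0 0 0 0 -0.017 -0.029 -1;0 0 0 0 -0.12 0.07 -1;0 0 0 0 -0.12 0.07 -1;0 0 0 0 -0.12 0.07 -1;0 0 0 0 -0.1 0.02 -1;0 0 0 0 -0.072 -0.058 -1;0 0 0 0 -0.072 -0.058 -1;0 0 0 0 0 0 -1")

```text
time: 6.7
ee_pos: [0.4972, -0.151, 0.078]
eef_rot: [[-0.194, -0.85, 0.489], [-0.981, 0.168, -0.097], [0.0, -0.499, -0.867]]
wrist_force: [-0.0, -0.1, 0.1]
opening: 0.0
```

jog_arm(deltas="0 0 0 0 -0.072 -0.058 -1;0 0 0 0 -0.08 -0.046 -1;0 0 0 0 -0.08 -0.046 -1;0 0 0 0 0 0 -1")

```text
time: 7.03
ee_pos: [0.5011, -0.1519, 0.0856]
eef_rot: [[-0.194, -0.85, 0.49], [-0.981, 0.168, -0.097], [0.001, -0.499, -0.866]]
wrist_force: [0.1, 0.2, 0.2]
opening: -0.0001
```

jog_arm(deltas="0 0 0 0 -0.06 -0.022 -1;0 0 0 0 -0.06 -0.022 -1;0 0 0 0 -0.06 -0.015 -1;0 0 0 0 -0.06 -0.015 -1;0 0 0 0 0 0 -1;0 0 0 0 0 0 -1;0 0 0 0 0 0 -1")

```text
time: 7.62
ee_pos: [0.5056, -0.1526, 0.0903]
eef_rot: [[-0.194, -0.851, 0.489], [-0.981, 0.168, -0.097], [0.0, -0.498, -0.867]]
wrist_force: [0.5, -0.6, -0.1]
opening: -0.0001
```

```bash
python3 look.py c6.png
```

```text
642 z [0.04281038 0.04877168 0.05207293] ((565.7574462890625, -168.08114624023438), (93.82830047607422, 65.1951675415039), 89.38993072509766)
top 0.89 [172.288  226.0992]
top 0.74 [336.896  134.5152]
top 0.64 [335.9232 215.8848]
side 0.78 [297.6768 156.9024]
side 0.72 [302.4896 272.2944]
```

View pics/c6.png

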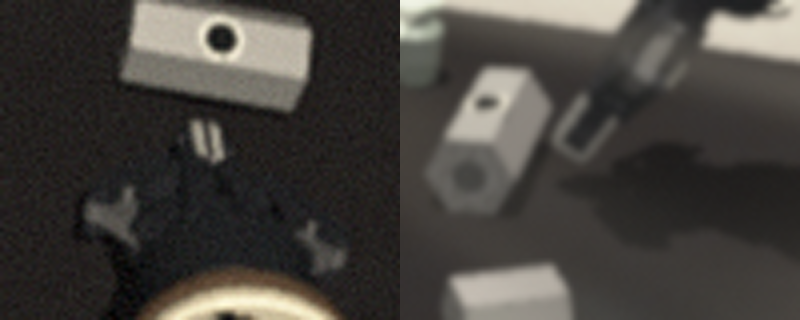

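The port ring is on top at crop (221,39). I'll back away along the tool's retreat direction and check that it lies flat.

jog_arm(deltas="0 0 0 0 0.2 -0.4 -1;0 0 0 0 0.2 -0.8 -1;0 0 0 0 0.2 -0.8 -1;0 0 0 0 0.2 -0.8 -1;0 0 0 0 0 -0.8 -1;0 0 0 0 0 -0.8 -1;0 0 0 0 0 0 -1")

```text
time: 8.4
ee_pos: [0.4203, -0.136, 0.1967]
eef_rot: [[-0.194, -0.848, 0.493], [-0.981, 0.167, -0.1], [0.002, -0.503, -0.864]]
wrist_force: [1.1, -0.9, 1.9]
opening: 0.0001
```

```bash
python3 - <<'E'
from h import *
p,d=snap('top');q,_=snap('side')
U,V=np.meshgrid(np.arange(512),np.arange(384));W=world('top',U,V,d)
def fit(m,t):
    k,l,s,_=cv2.connectedComponentsWithStats(m.astype(np.uint8));i=1+np.argmax(s[1:,4])
    P=W[l==i];r=cv2.minAreaRect((P[:,:2]*1000).astype(np.float32))
    print(t,len(P),'z',np.percentile(P[:,2],[5,50,95]),r)
    Q=P[np.abs(P[:,:2]-np.array(r[0])/1000).max(1)<.04]
    return P
P=fit((U>295)&(U<375)&(V>195)&(V<245)&(W[...,2]>.044)&(W[...,2]<.06),'manifold')
n=np.array([.98,-.197]);u=(P[:,:2]-P[:,:2].mean(0))@n;k=abs(u)<.009
c=np.polyfit(u[k],P[k,2],1);print('top slope deg',np.degrees(np.arctan(c[0])))
fit((U>225)&(U<270)&(V>205)&(V<250)&(W[...,2]>.04)&(W[...,2]<.06),'spacer')
a=cv2.resize(cv2.cvtColor(p[185:265,270:370],4),None,fx=4,fy=4,interpolation=cv2.INTER_CUBIC)
c=cv2.resize(cv2.cvtColor(q[130:210,270:370],4),None,fx=4,fy=4,interpolation=cv2.INTER_CUBIC)
cv2.imwrite('pics/c7.png',np.hstack([a,c]))
print(arm.get_obs()['wrist_force'],arm.get_obs()['ee_pos'])
E
```

```text
manifold 622 z [0.04513144 0.04735638 0.04931177] ((582.3596801757812, -167.61582946777344), (90.25170135498047, 30.924516677856445), 79.39041137695312)
top slope deg -0.8427332097778715
spacer 397 z [0.0417072  0.04699737 0.04926555] ((567.7700805664062, 17.190975189208984), (49.30238723754883, 34.84275817871094), 17.615489959716797)
[-0.42150358  0.21084224 -0.88984219] [ 0.42070009 -0.13600658  0.19366844]
```

View pics/c7.png

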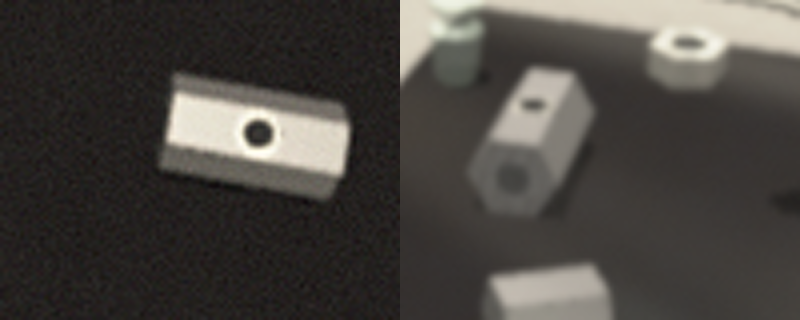

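The bar lies flat with the wide port ring centred on the top flat at crop (258,133). The top slope is under 1°, and the arm is clear.

```bash
python3 -c "
from station import arm
print(arm.close_job())"
```

```text
the job is handed in; nothing more can be done
None
```

I rolled the manifold two flats away from the robot, and it now lies flat on the mat with the wide port facing up. I slid the closed fingertips, tilted 30°, under its near side edge and carried that edge up and over each time. After the first roll it rested on its flat for over 0.2 s, with the port one flat short of the top.

- **Manifold:** in the last pictures the port ring is centred on the top flat. That flat sits at a height of about 47 mm and slopes about 0.8°. The bar's centre is near (0.582, −0.168), on the mat and not lifted off it.
- **Robot:** the gripper was retracted and touching nothing. The job was handed in shortly after 8.4 s. The highest wrist-force reading was about 7 N, when the fingertips probably brushed the mat between the rolls.
- **Spacer and look-alikes:** the arm never went near them. The final fit puts the spacer at (0.568, 0.017). The first network reading put it at (0.565, 0.023), a difference of about 7 mm, which I take as measuring error.
- **Small disagreement:** the first roll moved the bar about 26–27 mm instead of the ideal 25.4 mm. That is a millimetre or so of slip or measuring error, and it doesn't affect the result.

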